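# Lock the linkage shaft with its linch pin

## Task

Lock the pivot shaft of the blue clevis with the linch pin that stands in the grey block: put the pin down through the cross hole in the shaft's flat end until its collar sits on the flat, the brass loop on the side of the shaft's free end, then press the sprung loop down over the shaft end until it snaps shut, and let go. The shaft has been pushed in by some millimetres, so find the hole gently by feel without forcing the pin on the shaft, and do not shift the loose puck, tee and sensor nearby.

Things in the scene. Friction and masses are not known exactly. Their poses are not given: they have to be found in the camera images.
- clevis: Blue clevis, fixed on the trolley top. Origin on the trolley top, straight below hole_mark; x runs along the level steel shaft, whose free end points to -x (inboard is +x); z up. Shaft axis 75 mm above the origin. Nearest cheek at x = 41 mm and beyond, up to 97 mm high; base plate 10 mm high, from x = 6 mm. The force on clevis and shaft must stay under 40 N.
- hole_mark (a point): Where the cross hole's mouth would be with the shaft drawn out, on its flat top (83 mm high; tongue 18 mm wide, 16 mm thick). Fixed to the clevis, same axes. The shaft is pushed in: the true hole (vertical, through, 10.5 mm wide, 1 mm chamfer) lies 4 to 20 mm inboard (+x), not off in y. The shaft yields to about 7 N along x. The tongue ends 27 mm to -x of the hole, its flat 22 mm to +x.
- pin_grip (a point): Middle of the linch pin's red head, where to grip: head 12 mm wide (y, grip across this), 18 mm in x, 36 mm high. Pin's z up, its brass loop on its -x side. Collar (20 mm wide) has its underside 32 mm below this point. Mass about 80 g. At the start the collar rests on a grey block 42 mm high. Seated, this point is 115 mm above the trolley and the pin's x lies along the clevis's x.
- loop (a joint): Brass loop's angle on the pin (rad): 0 = open, pointing to the pin's -x, 35 degrees above level; 2.18 = shut, hanging down. Hinge along the pin's y, 16 mm to -x from the pin's axis and 24 mm below pin_grip; loop 30 mm wide, 38 mm long, wire 3.6 mm. A spring holds it open below 1.22 rad (35 degrees below level), snaps it shut beyond; pressing down its outer end takes about 2 N.
- loop_end (a point): Middle of the loop's outer end (centre of the wire).
- red_puck: Loose red ring-shaped workpiece, 40 mm wide, 24 mm high; a bystander. Origin at its underside.
- tee: Loose black tee fitting with blue ends, 28 x 51 x 13 mm; a bystander. Origin at its underside.
- sensor: Loose threaded proximity sensor with a blue end, 24 x 62 x 21 mm; a bystander. Origin at its underside.
- pin_tip (a point): Lower tip of the linch pin, 64 mm straight below pin_grip: the pin is 9 mm thick and 32 mm long below the collar, its last 5 mm tapering to 3.6 mm.

How it is judged (in metres and radians):
On the way, in this order (a step that is already met when the one before it is completed fails the run):
1. the pin is seated through the cross hole, its loop still open on the shaft-end side (z of pin_grip in the frame of clevis between 0.112 and 0.1175 m and y of pin_grip in the frame of clevis between -0.004 and 0.004 m and x of pin_grip in the frame of clevis between 0 and 0.025 m and angle between pin_grip's own z axis and vertical below 0.15 rad and angle between the x axis of pin_grip and the x axis of clevis, either way round below 0.3 rad and value of joint loop below 0.9 rad), for 0.2 s.
2. the loop has snapped shut round the shaft end (z of pin_grip in the frame of clevis between 0.112 and 0.1175 m and y of pin_grip in the frame of clevis between -0.004 and 0.004 m and x of pin_grip in the frame of clevis between 0 and 0.025 m and angle between pin_grip's own z axis and vertical below 0.15 rad and angle between the x axis of pin_grip and the x axis of clevis, either way round below 0.3 rad and value of joint loop above 1.95 rad), for 0.2 s.
At the end, for the whole second after the job is handed in: The pin stands in the cross hole with its collar on the flat (pin_grip 112 to 117.5 mm above the clevis's origin, 0 to 25 mm inboard of hole_mark and within 4 mm of it across the shaft), upright within 0.15 rad, its x axis along the shaft within 0.3 rad, and the loop shut beyond 1.95 rad (all of step 2); the robot touches nothing.
It fails at once if more than 40 N on the clevis and shaft (contact force between clevis and anything else above 40 N).
It fails at once if a bystander is shifted by more than 25 mm (distance of any of red_puck, tee, sensor from where it was at the start of the episode above 0.025 m).
It also fails if it takes over 72 s, if anything falls off the work surface, if the arm or the gripper's body presses on something with over 40 N, if the wrist force passes 120 N, or if a joint passes its speed limit or range.

## Robot

A 6-joint arm with a two-finger parallel gripper is mounted at the origin on a cart in front of the work surface, level with it; the furniture and walls round the work are solid. World frame = base frame: x ahead of the robot, y to its left, z up, the work surface at z = 0. Lengths are in m, angles in degrees, forces in N, time in s.
With the tool pointing down it reaches from about 0.3 to 0.85 m from the base axis. Payload 4.2 kg.
Tool frame: the origin (TCP) lies at the very end of the fingers, on their centre line; the grasp point (between the pads) lies 19 mm behind it; z points along the fingers, y is the line along which they close (so a half turn about z gives the same grasp; the last joint's range is limited). The gripper opens to 91 mm and grips with 3 to 60 N. Pads are 32 mm wide; open, the fingers measure 118 mm over their backs; the gripper's body (76 mm by 178 mm) begins 60 mm behind the grasp point.
Start: joints at [-64.286, 18.312, 89.639, -0, 72.044, -1.146], TCP at [0.26, -0.513, 0.214] pointing down, gripper open.
Joint ranges: [-177.97, 177.97], [-48.28, 115.42], [12.27, 149.76], [-77.06, 257.06], [2.81, 150.46], [-146.56, 146.56]. Speed limits (degrees/s): [147.25, 147.25, 180, 180, 180, 180].

## Interface

Orientations are given as a 3x3 rotation matrix whose columns are the frame's x, y, z axes.
In Python, from cell import manip gives the robot as it stands.
- The arm moves only by the tool drive_tool, never from a script. Its argument "increments" is a list of rows, each an object with "travel": the shift along the tool's x, y, z in units of 30 mm (1.0 is 30 mm), a list of three; "rot": the turn, a rotation vector about the tool's x, y, z in units of 6 degrees (1.0 is 6 degrees), a list of three. In form: [{"travel": [tx, ty, tz], "rot": [wx, wy, wz]}, ...]. A call has 1 to 20 rows; each row is the pose to reach, as a shift and turn from the pose commanded when the call began, along the tool's axes at that moment; what a row does not reach only later rows make up. A row lasts 1/12 s, in which the tool goes at most 41.7 mm and 7.16 degrees, less where a joint would pass 70% of its speed; a pose out of reach is approached as far as the arm can. A call with a gripper value outside its range is refused whole. "fingers" is the finger opening in mm, from 0 to 91.2, set as the call begins (left out, the last holds). The fingers move at their own pace and stop on an object; the grip force is fixed at half the most. Time passes only in rows, so rows that repeat a pose let the fingers close. It gives the time, the measured TCP pose, the force, the opening and the grip force at its end, in the units of the state.
- manip.sense(): the state, without advancing time (a new reading comes with each control period).
- manip.camera(name): name is "scene" or "side" or "wrist"; returns the picture (480x640x3 uint8, red, green, blue); there is no depth.
- manip.camera_model(name): a dict with "fovy" (degrees; the focal length in pixels is half the picture's height over the tangent of half this angle, whatever the lens; pixels are square), "cx", "cy" (the principal point, pixels), "cam_to_world" (4x4, takes a point from camera to world coordinates). Camera axes: x right, y down, z forward; pixel columns grow to the right and rows downward; lengths in m; the calibration is good to about 2 mm. A picture is of the moment at which its call begins: read the wrist's pose just before it. camera_model takes no time and is no camera call; for the wrist camera it gives the pose at the moment of the call.
- manip.close_job(): hands the job in; it is judged then, once.
The state is a dict: "clock": time; "qpos": joint angles; "qvel": joint speeds; "joint_torque": joint torques, N m; "tool_pos": TCP position; "tool_rot": TCP orientation; "ft_force": force on the tool from outside, world axes, zero at the start; "ft_torque": the same for the moment, N m; "width": opening from 0.0 (shut) to 1.0 (fully open); "grip_force": force on a finger pad.
Only numpy, scipy, OpenCV 4.12 (cv2) and the standard library are available. Lean on these libraries where they do the work, as an engineer would, in place of code of your own. Each camera call takes 0.05 s, during which the arm holds its last target. There are 200 camera calls.

## Working session

There is one attempt and no reset: what is moved stays moved. The work goes in short steps, Python scripts to look and compute and a tool call to move; the robot and the scene stay as the last step left them, time stands still between calls to the robot, and variables do not carry over. Pictures are saved under pics/ and viewed, at most 10 in all, crops included, and the job is handed in when it is done.

Besides the shell and the picture viewer there is one more tool, called in YAML: its name, and indented under it one key for each argument. drive_tool: Moves the arm, as the interface text tells. Its arguments: {"type":"object","properties":{"increments":{"type":"array"},"fingers":{"type":"number"}},"required":["increments"]}

```bash
mkdir -p pics; python3 - <<'E'
from cell import manip
import cv2,numpy as np
s=manip.sense();print(s['clock'],s['tool_pos'],np.round(s['tool_rot'],3).tolist())
for n in ['scene','side','wrist']:
    m=manip.camera_model(n);print(n,m['fovy'],m['cx'],m['cy'],np.round(m['cam_to_world'],4).tolist())
    cv2.imwrite(f'pics/{n}0.png',manip.camera(n)[:,:,::-1])
E
```

```text
0.0 [ 0.25956626 -0.51250676  0.21313095] [[0.892, 0.452, -0.001], [0.452, -0.892, 0.002], [0.0, -0.002, -1.0]]
scene 55.98856432994133 320.78013215154465 242.59365814129316 [[-0.8088, -0.3427, 0.4779, 0.084], [-0.588, 0.4584, -0.6664, 0.5468], [0.0093, -0.82, -0.5723, 0.5899], [0.0, 0.0, 0.0, 1.0]]
side 43.00134894882662 322.2561446255467 240.6985050226422 [[-0.9424, -0.1654, 0.2908, 0.2314], [-0.3339, 0.414, -0.8468, 0.6877], [0.0196, -0.8951, -0.4454, 0.4678], [0.0, 0.0, 0.0, 1.0]]
wrist 64.5637959964092 316.4331079504825 244.29187560682027 [[0.4508, -0.8659, -0.2166, 0.3211], [-0.8926, -0.438, -0.107, -0.482], [-0.0022, 0.2416, -0.9704, 0.3831], [0.0, 0.0, 0.0, 1.0]]
```

View pics/scene0.png

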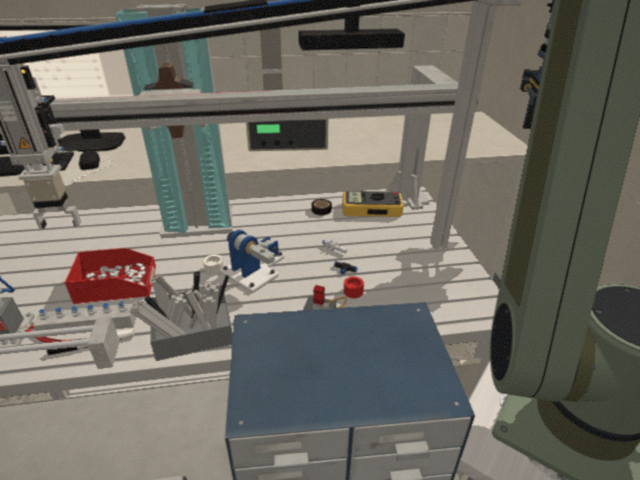

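View pics/side0.png

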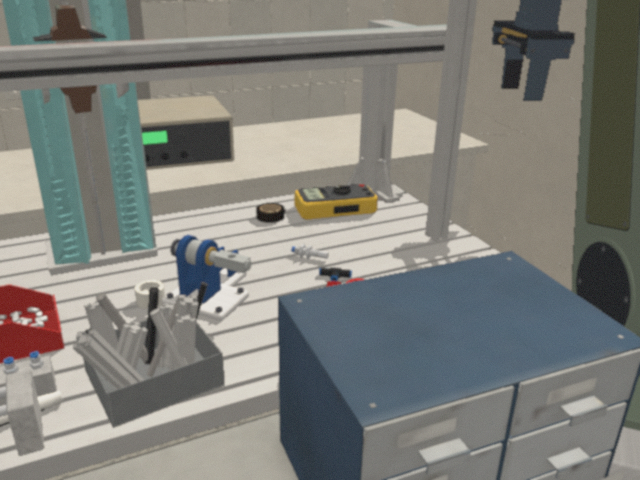

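Scene view: red pin head is near (319,295), the red puck at (354,287), the tee at (345,268), the sensor at (335,248), and the clevis near (255,255) with its shaft end near (278,257). Next I'll crop the scene and view the wrist picture.

```bash
cat > h.py <<'E'
import numpy as np,cv2
from cell import manip
def ray(m,u,v):
    f=240/np.tan(np.radians(m['fovy'])/2);T=np.array(m['cam_to_world'])
    return T[:3,3],T[:3,:3]@np.array([(u-m['cx'])/f,(v-m['cy'])/f,1])
def onz(m,u,v,z):
    o,d=ray(m,u,v);return o+d*(z-o[2])/d[2]
def proj(m,p):
    f=240/np.tan(np.radians(m['fovy'])/2);T=np.array(m['cam_to_world'])
    c=T[:3,:3].T@(np.array(p)-T[:3,3]);return [m['cx']+f*c[0]/c[2],m['cy']+f*c[1]/c[2]]
def shot(n,name,box=None,k=1):
    m=manip.camera_model(n);im=manip.camera(n)[:,:,::-1]
    if box: x,y,w,h=box;im=im[y:y+h,x:x+w]
    cv2.imwrite(f'pics/{name}.png',cv2.resize(im,None,fx=k,fy=k,interpolation=cv2.INTER_CUBIC));return m
E
python3 - <<'E'
from h import *
a=cv2.imread('pics/scene0.png')[220:320,215:375];b=cv2.imread('pics/side0.png')[220:320,150:310]
cv2.imwrite('pics/c0.png',cv2.resize(np.vstack([cv2.resize(a,None,fx=4.8,fy=4.8,interpolation=2)[:300*2]]),(768,480)))
m=manip.camera_model('scene')
for n,u,v,z in [('head',319,294,.074),('puck',354,287,.024),('tee',345,268,.01),('sensor',335,248,.02),('shaftend',280,257,.075),('beam',260,100,.4)]:print(n,onz(m,u,v,z).round(3))
E
```

```text
head [0.427 0.073 0.074]
puck [ 0.418 -0.03   0.024]
tee [ 0.474 -0.084  0.01 ]
sensor [ 0.523 -0.119  0.02 ]
shaftend [0.548 0.032 0.075]
beam [0.504 0.105 0.4  ]
```

View pics/c0.png

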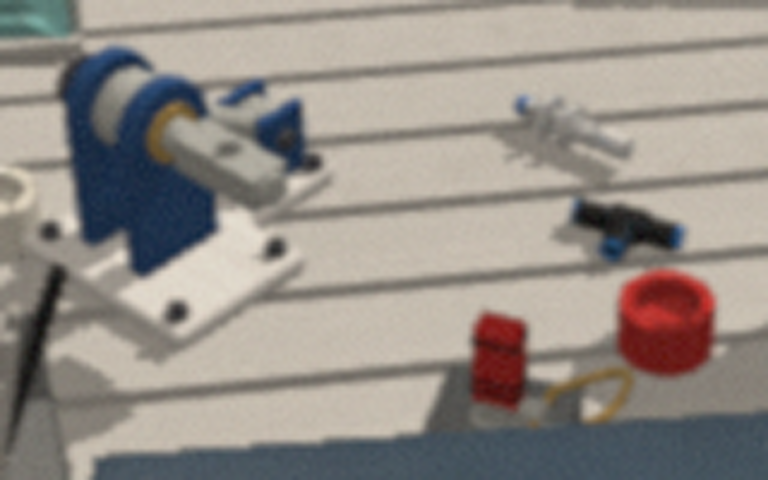

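View pics/wrist0.png

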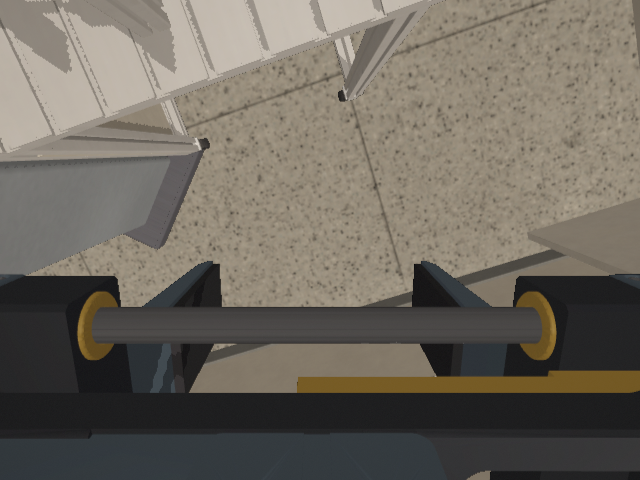

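The scene crop shows the head top near crop (500,322), the loop end at about (630,378), the hole at (231,149) and the tongue end at about (265,190). The wrist view shows only floor and table edge. I'll triangulate the head, hole, cabinet and beam before moving.

```bash
python3 - <<'E'
from h import *
S=manip.camera_model('scene');D=manip.camera_model('side')
def tri(a,b):
    o1,d1=ray(S,*a);o2,d2=ray(D,*b);A=np.stack([d1,-d2],1);t=np.linalg.lstsq(A,o2-o1,rcond=None)[0]
    p,q=o1+t[0]*d1,o2+t[1]*d2;return ((p+q)/2).round(3),round(np.linalg.norm(p-q),3)
for n,a,b in [('cabFL',(231,316),(280,292)),('cabFR',(434,305),(510,258)),('cabNR',(474,413),(638,340)),('cabNL',(229,425),(373,410)),('postfoot',(440,245),(437,240))]:print(n,*tri(a,b))
def plane(m,a,b):
    o,d=ray(m,*a);_,e=ray(m,*b);n=np.cross(d,e);return n/np.linalg.norm(n),o
n1,o1=plane(S,(45,125),(460,100));n2,o2=plane(D,(0,90),(445,45))
d=np.cross(n1,n2);d/=np.linalg.norm(d);p=np.linalg.lstsq(np.stack([n1,n2]),[n1@o1,n2@o2],rcond=None)[0]
for t in [(y-p[1])/d[1] for y in (-.3,0,.3)]:print('beam',(p+t*d).round(3))
c=lambda x,y:(215+x/4.8,220+y/4.8)
for n,x,y,z in [('headtop',500,322,.092),('loopend',628,378,.085),('hole',231,149,.083),('tongue_end',268,188,.08),('bush',182,132,.075)]:print(n,onz(S,*c(x,y),z).round(4))
print('holeSide',tri(c(231,149),(232,257)))
E
```

```text
cabFL [0.406 0.285 0.201] 0.001
cabFR [0.227 0.078 0.165] 0.003
cabNR [0.12  0.225 0.184] 0.005
cabNL [0.298 0.393 0.201] 0.005
postfoot [ 0.358 -0.313 -0.015] 0.005
beam [ 0.39 -0.3   0.32]
beam [0.768 0.    0.293]
beam [1.147 0.3   0.266]
headtop [0.4248 0.0748 0.092 ]
loopend [0.3766 0.0657 0.085 ]
hole [0.5789 0.0451 0.083 ]
tongue_end [0.5529 0.0528 0.08  ]
bush [0.6106 0.0403 0.075 ]
holeSide (array([0.581, 0.043, 0.081]), np.float64(0.0))
```

```bash
cat >> h.py <<'E'
from scipy.spatial.transform import Rotation as Ro
def goal(wps):
    """wps: (x,y,z,az of tool x deg) tool down -> units"""
    s=manip.sense();R=np.array(s['tool_rot']);p=np.array(s['tool_pos'])
    for x,y,z,a in wps:
        c,k=np.cos(np.radians(a)),np.sin(np.radians(a));G=np.array([[c,k,0],[k,-c,0],[0,0,-1]])
        print((R.T@(np.array([x,y,z])-p)/.03).round(3),(Ro.from_matrix(R.T@G).as_rotvec(degrees=True)/6).round(3))
E
python3 - <<'E'
from h import *
goal([(.20,-.36,.28,27),(.20,-.24,.30,22),(.28,-.12,.30,18),(.36,0,.3,11),(.375,.065,.27,11)])
E
```

```text
[ 0.525 -5.44  -2.215] [-0.013 -0.    -0.023]
[ 2.333 -9.009 -2.877] [-0.013  0.     0.81 ]
[  6.519 -11.373  -2.874] [-1.300e-02  1.000e-03  1.477e+00]
[ 10.705 -13.736  -2.871] [-1.300e-02  2.000e-03  2.643e+00]
[ 12.13  -15.442  -1.869] [-1.300e-02  2.000e-03  2.643e+00]
```

drive_tool:
  increments:
    - {"travel": [0.1,-1.1,-0.45],"rot": [0,0,0]}
    - {"travel": [0.2,-2.2,-0.9],"rot": [0,0,0]}
    - {"travel": [0.3,-3.3,-1.3],"rot": [0,0,0]}
    - {"travel": [0.4,-4.4,-1.8],"rot": [0,0,0]}
    - {"travel": [0.5,-5.4,-2.2],"rot": [0,0,0]}
    - {"travel": [1.0,-6.4,-2.4],"rot": [0,0,0.2]}
    - {"travel": [1.5,-7.3,-2.6],"rot": [0,0,0.4]}
    - {"travel": [2.0,-8.2,-2.8],"rot": [0,0,0.6]}
    - {"travel": [2.3,-9.0,-2.9],"rot": [0,0,0.8]}
    - {"travel": [2.3,-9.0,-2.9],"rot": [0,0,0.8]}

```text
clock: 0.98
tool_pos: [0.1985, -0.2373, 0.3016]
tool_rot: [[0.926, 0.377, 0.001], [0.377, -0.926, 0.0], [0.001, 0.0, -1.0]]
ft_force: [-0.6, -0.4, -0.4]
width: 0.996
grip_force: 0.0
```

```bash
python3 - <<'E'
from h import *
print(manip.sense()['tool_pos'])
goal([(.28,-.12,.30,18),(.36,0,.3,11),(.375,.065,.27,11)])
E
```

```text
[ 0.19849844 -0.23725877  0.30163794]
[ 3.991 -2.594  0.059] [ 0.001 -0.011  0.696]
[ 7.97  -5.292  0.063] [ 1.000e-03 -1.200e-02  1.862e+00]
[ 9.25  -7.11   1.064] [ 1.000e-03 -1.200e-02  1.862e+00]
```

drive_tool:
  increments:
    - {"travel": [1,-0.65,0],"rot": [0,0,0.2]}
    - {"travel": [2,-1.3,0],"rot": [0,0,0.4]}
    - {"travel": [3,-1.95,0],"rot": [0,0,0.6]}
    - {"travel": [4,-2.6,0],"rot": [0,0,0.8]}
    - {"travel": [5,-3.3,0],"rot": [0,0,1.1]}
    - {"travel": [6,-4,0],"rot": [0,0,1.4]}
    - {"travel": [7,-4.7,0],"rot": [0,0,1.6]}
    - {"travel": [8,-5.3,0],"rot": [0,0,1.86]}
    - {"travel": [8.5,-6.0,0.4],"rot": [0,0,1.86]}
    - {"travel": [9,-6.6,0.7],"rot": [0,0,1.86]}
    - {"travel": [9.25,-7.1,1.05],"rot": [0,0,1.86]}
    - {"travel": [9.25,-7.1,1.05],"rot": [0,0,1.86]}
    - {"travel": [9.25,-7.1,1.05],"rot": [0,0,1.86]}

```text
clock: 2.07
tool_pos: [0.3765, 0.0607, 0.2687]
tool_rot: [[0.982, 0.191, -0.002], [0.191, -0.982, -0.001], [-0.002, 0.001, -1.0]]
ft_force: [0.4, -0.1, 0.6]
width: 1.002
grip_force: 0.0
```

```bash
python3 - <<'E'
from h import *
m=shot('wrist','w1');s=manip.sense();print(s['tool_pos'],s['qpos'],np.round(m['cam_to_world'],4).tolist())
np.save('w1.npy',np.array(m['cam_to_world']))
E
```

```text
[0.37672207 0.06023276 0.26933115] [ 7.39972780e+00 -1.59539746e+00  1.05817626e+02 -5.05722109e-02
  7.58134848e+01  8.64699491e+01] [[0.1901, -0.9522, -0.2393, 0.4443], [-0.9818, -0.1843, -0.0465, 0.0741], [0.0001, 0.2438, -0.9698, 0.4385], [0.0, 0.0, 0.0, 1.0]]
```

View pics/w1.png

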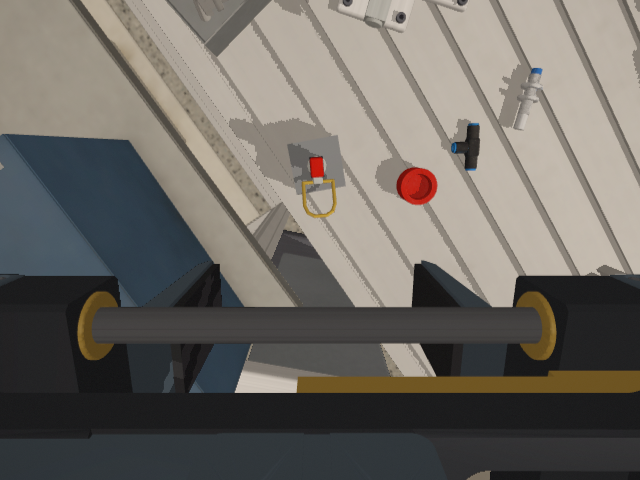

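The wrist view shows the pin head at (317,167), loop end at (320,215), puck at (417,185), tee at (469,147), sensor at (530,97), and the tongue tip at the top near (378,15).

```bash
python3 - <<'E'
from h import *
m=manip.camera_model('wrist');im=cv2.imread('pics/w1.png').astype(int)
b,g,r=im[...,0],im[...,1],im[...,2]
red=((r>120)&(g<70)&(b<70));red[:,360:]=0
ys,xs=np.nonzero(red);print(xs.min(),xs.max(),ys.min(),ys.max())
bright=((r>180)&red);
rect=cv2.minAreaRect(np.stack([xs,ys],1).astype(np.float32));print(rect)
br=(r-b>50)&(g-b>25)&(r>g);br[:170]=0;br[225:]=0;br[:,:290]=0;br[:,350:]=0
y2,x2=np.nonzero(br);print(x2.min(),x2.max(),y2.min(),y2.max(), [ (y,x2[y2==y].mean().round(1),x2[y2==y].min(),x2[y2==y].max()) for y in range(178,219,4) if (y2==y).any()])
for y in range(ys.min(),ys.max()+1): print(y,xs[ys==y].min(),xs[ys==y].max(),int(r[y][red[y]].mean()),end=' | ')
hp=np.array(onz(m,317,164,.092)); print(hp)
for xy in [(319.5,215.5),]: print(onz(m,*xy,.050+.0218))
print(proj(m,hp),)
E
```

```text
310 323 157 177
((316.3565673828125, 166.92214965820312), (19.28411102294922, 12.856075286865234), 84.80557250976562)
302 336 179 217 [(182, np.float64(318.2), np.int64(302), np.int64(334)), (186, np.float64(316.1), np.int64(302), np.int64(334)), (190, np.float64(318.5), np.int64(302), np.int64(335)), (194, np.float64(316.6), np.int64(302), np.int64(335)), (198, np.float64(321.4), np.int64(303), np.int64(336)), (202, np.float64(319.5), np.int64(303), np.int64(336)), (206, np.float64(319.0), np.int64(303), np.int64(335)), (210, np.float64(320.7), np.int64(305), np.int64(334)), (214, np.float64(318.5), np.int64(307), np.int64(330))]
157 319 320 128 | 158 311 322 166 | 159 310 322 184 | 160 310 322 189 | 161 310 322 189 | 162 310 322 189 | 163 310 322 188 | 164 310 322 189 | 165 310 322 188 | 166 311 322 193 | 167 311 322 192 | 168 310 322 186 | 169 311 323 186 | 170 311 323 188 | 171 311 323 188 | 172 311 323 189 | 173 311 323 189 | 174 311 323 189 | 175 311 323 184 | 176 312 322 181 | 177 312 312 129 | [0.43197073 0.07052878 0.092     ]
[0.38327417 0.0586276  0.0718    ]
[np.float64(317.0), np.float64(164.0)]
```

```bash
python3 - <<'E'
from h import *
m=manip.camera_model('wrist');h=onz(m,316.5,167,.092);print(h)
a=15.5;d=.004*np.array([np.cos(np.radians(a)),np.sin(np.radians(a))])
x,y=h[:2]+d
goal([(x,y,.15,a),(x,y,.064,a)])
E
```

```text
[0.42930043 0.07047119 0.092     ]
[ 1.921 -0.016  3.976] [ 0.008  0.007 -0.76 ]
[ 1.923 -0.019  6.843] [ 0.008  0.007 -0.76 ]
```

drive_tool:
  increments:
    - {"travel": [0.6,0,1],"rot": [0,0,-0.3]}
    - {"travel": [1.2,0,2],"rot": [0,0,-0.6]}
    - {"travel": [1.7,0,3],"rot": [0,0,-0.76]}
    - {"travel": [1.92,-0.02,3.9],"rot": [0,0,-0.76]}
    - {"travel": [1.92,-0.02,3.9],"rot": [0,0,-0.76]}
    - {"travel": [1.92,-0.02,4.4],"rot": [0,0,-0.76]}
    - {"travel": [1.92,-0.02,4.9],"rot": [0,0,-0.76]}
    - {"travel": [1.92,-0.02,5.4],"rot": [0,0,-0.76]}
    - {"travel": [1.92,-0.02,5.9],"rot": [0,0,-0.76]}
    - {"travel": [1.92,-0.02,6.4],"rot": [0,0,-0.76]}
    - {"travel": [1.92,-0.02,6.84],"rot": [0,0,-0.76]}
    - {"travel": [1.92,-0.02,6.84],"rot": [0,0,-0.76]}
    - {"travel": [1.92,-0.02,6.84],"rot": [0,0,-0.76]}
  fingers: 50

```text
clock: 3.2
tool_pos: [0.4336, 0.0715, 0.0655]
tool_rot: [[0.964, 0.266, 0.001], [0.266, -0.964, -0.0], [0.001, 0.0, -1.0]]
ft_force: [-0.2, -0.5, 0.1]
width: 0.545
grip_force: 0.0
```

```bash
python3 - <<'E'
from h import *
m=shot('wrist','w2',(200,130,240,220),3)
s=manip.sense();print(s['tool_pos'],s['width'],s['ft_force'])
E
```

```text
[0.43407469 0.07169332 0.06582924] 0.5464888433393225 [ 0.35125191  0.71493151 -0.5709662 ]
```

View pics/w2.png

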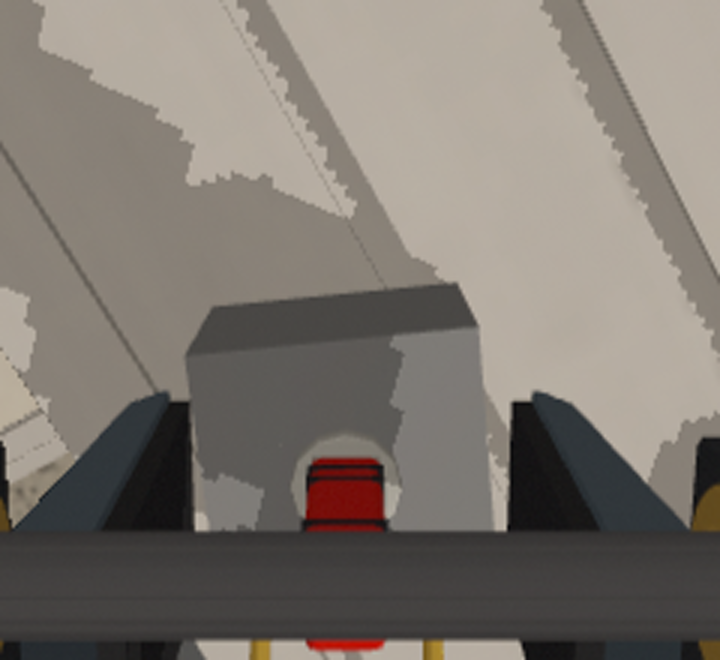

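The pin head is centred between the pads (crop x about 345, against a mid-line of 350) and square to them. Closing now.

drive_tool:
  increments:
    - {"travel": [0,0,0],"rot": [0,0,0]}
    - {"travel": [0,0,0],"rot": [0,0,0]}
    - {"travel": [0,0,0],"rot": [0,0,0]}
    - {"travel": [0,0,0],"rot": [0,0,0]}
    - {"travel": [0,0,0],"rot": [0,0,0]}
    - {"travel": [0,0,0],"rot": [0,0,0]}
    - {"travel": [0,0,0],"rot": [0,0,0]}
    - {"travel": [0,0,0],"rot": [0,0,0]}
  fingers: 5

```text
clock: 3.92
tool_pos: [0.433, 0.0722, 0.0643]
tool_rot: [[0.964, 0.267, -0.0], [0.267, -0.964, -0.0], [-0.0, 0.0, -1.0]]
ft_force: [0.1, -0.4, 1.4]
width: 0.131
grip_force: 30.0
```

drive_tool:
  increments:
    - {"travel": [0,0,-0.4],"rot": [0,0,0]}
    - {"travel": [0,0,-1.2],"rot": [0,0,0]}
    - {"travel": [0,0,-2.2],"rot": [0,0,0]}
    - {"travel": [0,0,-3.2],"rot": [0,0,0.5]}
    - {"travel": [0.4,0,-4.0],"rot": [0,0,1.5]}
    - {"travel": [1.1,0.4,-4.2],"rot": [0,0,2.4]}
    - {"travel": [1.8,0.8,-4.2],"rot": [0,0,3.3]}
    - {"travel": [2.4,1.1,-4.2],"rot": [0,0,4.2]}
    - {"travel": [2.98,1.38,-4.2],"rot": [0,0,4.75]}
    - {"travel": [2.98,1.38,-4.2],"rot": [0,0,4.75]}
    - {"travel": [2.98,1.38,-4.2],"rot": [0,0,4.75]}
    - {"travel": [2.98,1.38,-4.2],"rot": [0,0,4.75]}

```text
clock: 4.92
tool_pos: [0.529, 0.0562, 0.1896]
tool_rot: [[0.974, -0.225, -0.002], [-0.225, -0.974, -0.0], [-0.002, 0.001, -1.0]]
ft_force: [-0.1, 0.4, -0.9]
width: 0.131
grip_force: 30.0
```

```bash
python3 - <<'E'
from h import *
m=shot('wrist','w3');s=manip.sense();print(s['tool_pos'],np.round(s['tool_rot'],3).tolist(),s['width'],s['ft_force'])
E
```

```text
[0.52888357 0.056206   0.18980289] [[0.974, -0.225, -0.002], [-0.225, -0.974, -0.0], [-0.002, 0.001, -1.0]] 0.1308197137991769 [-0.34409923 -0.47925181 -1.03863613]
```

View pics/w3.png

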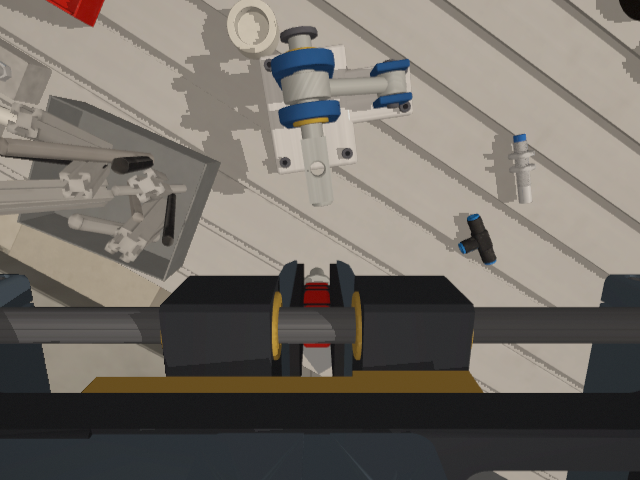

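The wrist view shows the hole near (318,169), the tongue end near (320,205), the flat's inboard end near (313,125) and the pin's collar front edge near (316,268).

```bash
python3 - <<'E'
from h import *
m=manip.camera_model('wrist');im=cv2.imread('pics/w3.png')
c=im[115:215,280:360];g=cv2.cvtColor(c,6)
cv2.imwrite('pics/c3.png',cv2.resize(np.hstack([c,im[245:345,280:360]]),None,fx=5,fy=5,interpolation=2))
s=manip.sense();p=np.array(s['tool_pos']);R=np.array(s['tool_rot'])
print('tcp px',proj(m,p),'pin axis collar front expect',proj(m,p+R@[-.004+.010,0,.022]),'head top front',proj(m,p+R@[-.004+.009,0,-.028]))
E
```

```text
tcp px [np.float64(317.9041637735474), np.float64(297.6434518195135)] pin axis collar front expect [np.float64(317.7607198489488), np.float64(271.3517466315759)] head top front [np.float64(318.1414252233814), np.float64(312.2980271034726)]
```

View pics/c3.png

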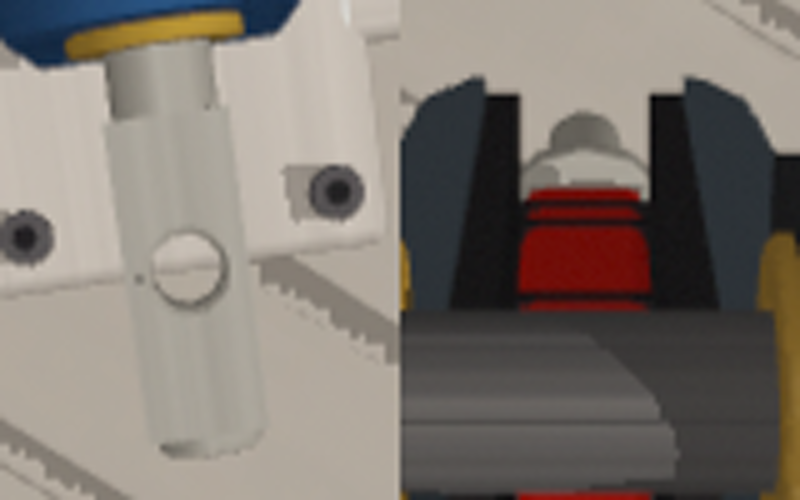

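The crop shows the hole centred at crop (189,268), i.e. px (317.8,168.6). Tongue mid-points are about px (313.2,138) and (322.4,203.6). The collar front is at px (317,274) and the pin tip front at px (317,267).

```bash
python3 - <<'E'
from h import *
m=manip.camera_model('wrist');s=manip.sense();p=np.array(s['tool_pos']);R=np.array(s['tool_rot'])
h=onz(m,317.8,168.6,.083);e=onz(m,322.4,203.6,.083);i=onz(m,313.2,138.2,.083)
print(h,e,i,np.linalg.norm(h-e),np.linalg.norm(i-h),'az',np.degrees(np.arctan2(*(i-e)[[1,0]])))
for off in (-.004,-.006):
  for rr,z in [(.010,.022),(.010,.019),(.0045,.049),(.0018,.054)]: print(off,rr,z,proj(m,p+R@[off+rr,0,z]))
print('hole in tool',R.T@(h-p),'tool az',np.degrees(np.arctan2(R[1,0],R[0,0])))
E
```

```text
[0.58263373 0.04344006 0.083     ] [0.55739353 0.04581674 0.083     ] [0.60376634 0.04187233 0.083     ] 0.025351848540552935 0.021190677589494313 az -4.861801307278516
-0.004 0.01 0.022 [np.float64(317.7607198489488), np.float64(271.3517466315759)]
-0.004 0.01 0.019 [np.float64(317.77832050461234), np.float64(273.13756002004817)]
-0.004 0.0045 0.049 [np.float64(317.6250444264796), np.float64(266.11608172257945)]
-0.004 0.0018 0.054 [np.float64(317.6041928550404), np.float64(267.88941008166074)]
-0.006 0.01 0.022 [np.float64(317.7614071882713), np.float64(274.93900375396686)]
-0.006 0.01 0.019 [np.float64(317.7789751058532), np.float64(276.7729590193273)]
-0.006 0.0045 0.049 [np.float64(317.6259353923503), np.float64(269.28389924284977)]
-0.006 0.0018 0.054 [np.float64(317.60510588349655), np.float64(270.9793430934446)]
hole in tool [0.05544068 0.00029673 0.10670121] tool az -12.993330034622332
```

```bash
python3 - <<'E'
from h import *
goal([(.5873,.0429,.15,-6)])
E
```

```text
[ 2.    -0.006  1.323] [ 0.004  0.018 -1.166]
```

drive_tool:
  increments:
    - {"travel": [0.6,0,0],"rot": [0,0,-0.4]}
    - {"travel": [1.2,0,0.2],"rot": [0,0,-0.8]}
    - {"travel": [1.7,0,0.6],"rot": [0,0,-1.17]}
    - {"travel": [2.0,0,1.0],"rot": [0,0.02,-1.17]}
    - {"travel": [2.0,0,1.32],"rot": [0,0.02,-1.17]}
    - {"travel": [2.0,0,1.32],"rot": [0,0.02,-1.17]}
    - {"travel": [2.0,0,1.32],"rot": [0,0.02,-1.17]}

```text
clock: 5.55
tool_pos: [0.5869, 0.0428, 0.1498]
tool_rot: [[0.994, -0.105, -0.001], [-0.105, -0.994, -0.0], [-0.001, 0.001, -1.0]]
ft_force: [0.5, -0.3, -1.0]
width: 0.131
grip_force: 30.0
```

```bash
python3 - <<'E'
from h import *
m=manip.camera_model('wrist');a=manip.camera('wrist')[200:310,250:390,::-1];b=manip.camera('side')[200:310,170:290,::-1];c=manip.camera('scene')[200:310,215:315,::-1]
cv2.imwrite('pics/t4.png',np.hstack([cv2.resize(x,None,fx=f,fy=f,interpolation=2)[:550] for x,f in ((a,3),(b,3))]+[np.zeros((330,1,3),np.uint8)]))
A=cv2.resize(a,None,fx=2.8,fy=2.8,interpolation=2);B=cv2.resize(b[20:80,30:110],(396,300),interpolation=2);C=cv2.resize(c[20:80,10:90],(396,290),interpolation=2)
A=cv2.copyMakeBorder(A,0,590-A.shape[0],0,0,0);cv2.imwrite('pics/t4.png',np.hstack([A,np.vstack([B,C])]))
s=manip.sense();print(s['tool_pos'],np.round(s['tool_rot'],3).tolist(),s['ft_force'])
E
```

```text
[0.5883578  0.04284422 0.1514634 ] [[0.994, -0.105, 0.003], [-0.105, -0.995, -0.0], [0.003, -0.0, -1.0]] [-0.66779401  0.23679352 -0.29563047]
```

View pics/t4.png

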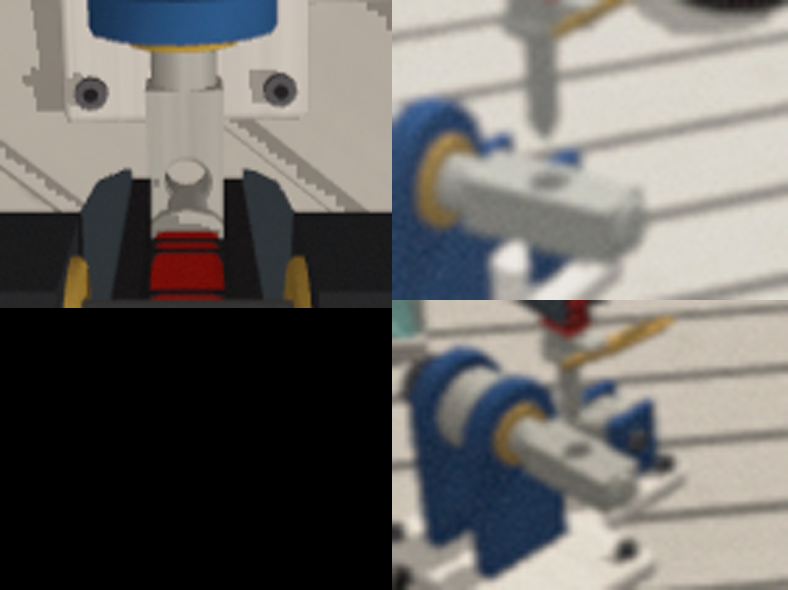

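Side view: tip at px (230.9,247), hole at (231.7,256). Scene view: tip at (261,244.4), hole at (262.6,251). In the wrist view the pin is centred over the tongue across it.

```bash
python3 - <<'E'
from h import *
s=manip.sense();tz=s['tool_pos'][2]-.054;R=np.array(s['tool_rot']);print(tz)
for n,t,h in [('side',(230.9,247),(231.7,256)),('scene',(261,244.4),(262.6,251))]:
    m=manip.camera_model(n);a=onz(m,*t,tz);b=onz(m,*h,.083);print(n,a.round(4),b.round(4),'d tool',(R.T@(b-a)*1e3).round(1), 'mm/px',((onz(m,h[0],h[1]+1,.083)-b)*1e3).round(1))
E
```

```text
0.0974633975937135
side [0.5797 0.0464 0.0975] [0.5801 0.0447 0.083 ] d tool [ 0.6  1.7 14.5] mm/px [-1.3  2.6  0. ]
scene [0.5823 0.0459 0.0975] [0.5798 0.0456 0.083 ] d tool [-2.6  0.5 14.5] mm/px [-2.2  2.4  0. ]
```

drive_tool:
  increments:
    - {"travel": [0,0,0.15],"rot": [0,0,0]}
    - {"travel": [0,0,0.25],"rot": [0,0,0]}
    - {"travel": [0,0,0.35],"rot": [0,0,0]}
    - {"travel": [0,0,0.4],"rot": [0,0,0]}
    - {"travel": [0,0,0.45],"rot": [0,0,0]}
    - {"travel": [0,0,0.48],"rot": [0,0,0]}
    - {"travel": [0,0,0.51],"rot": [0,0,0]}
    - {"travel": [0,0,0.53],"rot": [0,0,0]}
    - {"travel": [0,0,0.53],"rot": [0,0,0]}

```text
clock: 6.45
tool_pos: [0.5887, 0.0426, 0.1346]
tool_rot: [[0.994, -0.105, 0.002], [-0.105, -0.994, -0.0], [0.002, 0.0, -1.0]]
ft_force: [0.4, -0.8, -1.1]
width: 0.131
grip_force: 30.0
```

drive_tool:
  increments:
    - {"travel": [0,0,0.03],"rot": [0,0,0]}
    - {"travel": [0,0,0.06],"rot": [0,0,0]}
    - {"travel": [0,0,0.09],"rot": [0,0,0]}
    - {"travel": [0,0,0.09],"rot": [0,0,0]}

```text
clock: 6.78
tool_pos: [0.5883, 0.0427, 0.1318]
tool_rot: [[0.994, -0.105, 0.001], [-0.105, -0.994, -0.0], [0.001, 0.0, -1.0]]
ft_force: [-0.6, -0.1, -1.5]
width: 0.128
grip_force: 30.0
```

drive_tool:
  increments:
    - {"travel": [0,0,0.03],"rot": [0,0,0]}
    - {"travel": [0,0,0.06],"rot": [0,0,0]}
    - {"travel": [0,0,0.1],"rot": [0,0,0]}
    - {"travel": [0,0,0.1],"rot": [0,0,0]}

```text
clock: 7.12
tool_pos: [0.5882, 0.0427, 0.1287]
tool_rot: [[0.994, -0.105, 0.001], [-0.105, -0.994, -0.0], [0.001, 0.0, -1.0]]
ft_force: [-2.5, 0.0, -1.2]
width: 0.132
grip_force: 30.0
```

drive_tool:
  increments:
    - {"travel": [-0.015,0,0.0],"rot": [0,0,0]}
    - {"travel": [-0.03,0,0.0],"rot": [0,0,0]}
    - {"travel": [-0.03,0,0.03],"rot": [0,0,0]}
    - {"travel": [-0.03,0,0.06],"rot": [0,0,0]}
    - {"travel": [-0.03,0,0.1],"rot": [0,0,0]}
    - {"travel": [-0.03,0,0.1],"rot": [0,0,0]}

```text
clock: 7.62
tool_pos: [0.5879, 0.0426, 0.1258]
tool_rot: [[0.994, -0.105, 0.002], [-0.105, -0.994, -0.001], [0.002, 0.0, -1.0]]
ft_force: [-0.0, 0.3, -1.8]
width: 0.128
grip_force: 30.0
```

drive_tool:
  increments:
    - {"travel": [0,0,0.05],"rot": [0,0,0]}
    - {"travel": [0,0,0.1],"rot": [0,0,0]}
    - {"travel": [0,0,0.15],"rot": [0,0,0]}
    - {"travel": [0,0,0.2],"rot": [0,0,0]}
    - {"travel": [0,0,0.25],"rot": [0,0,0]}
    - {"travel": [0,0,0.3],"rot": [0,0,0]}
    - {"travel": [0,0,0.3],"rot": [0,0,0]}

```text
clock: 8.2
tool_pos: [0.5878, 0.0426, 0.1167]
tool_rot: [[0.994, -0.105, 0.002], [-0.105, -0.994, -0.001], [0.002, 0.0, -1.0]]
ft_force: [-1.2, -0.3, -1.3]
width: 0.13
grip_force: 30.0
```

drive_tool:
  increments:
    - {"travel": [0,0,0.05],"rot": [0,0,0]}
    - {"travel": [0,0,0.1],"rot": [0,0,0]}
    - {"travel": [0,0,0.15],"rot": [0,0,0]}
    - {"travel": [0,0,0.2],"rot": [0,0,0]}
    - {"travel": [0,0,0.25],"rot": [0,0,0]}
    - {"travel": [0,0,0.3],"rot": [0,0,0]}
    - {"travel": [0,0,0.3],"rot": [0,0,0]}

```text
clock: 8.78
tool_pos: [0.5878, 0.0425, 0.1077]
tool_rot: [[0.994, -0.105, 0.002], [-0.105, -0.994, -0.001], [0.002, 0.0, -1.0]]
ft_force: [-0.6, -0.3, -1.6]
width: 0.127
grip_force: 30.0
```

Now the last 2–3 mm in fine steps.

drive_tool:
  increments:
    - {"travel": [0,0,0.03],"rot": [0,0,0]}
    - {"travel": [0,0,0.05],"rot": [0,0,0]}
    - {"travel": [0,0,0.07],"rot": [0,0,0]}
    - {"travel": [0,0,0.07],"rot": [0,0,0]}

```text
clock: 9.12
tool_pos: [0.5879, 0.0426, 0.1058]
tool_rot: [[0.994, -0.105, 0.002], [-0.105, -0.994, -0.0], [0.002, 0.0, -1.0]]
ft_force: [-0.8, -0.6, -0.9]
width: 0.126
grip_force: 30.0
```

drive_tool:
  increments:
    - {"travel": [0,0,0.02],"rot": [0,0,0]}
    - {"travel": [0,0,0.04],"rot": [0,0,0]}
    - {"travel": [0,0,0.04],"rot": [0,0,0]}

```text
clock: 9.37
tool_pos: [0.588, 0.0426, 0.1053]
tool_rot: [[0.994, -0.105, 0.003], [-0.105, -0.994, -0.0], [0.003, 0.0, -1.0]]
ft_force: [-1.3, 1.1, 4.2]
width: 0.131
grip_force: 30.0
```

drive_tool:
  increments:
    - {"travel": [0,0,0],"rot": [0,0,0]}
    - {"travel": [0,0,0],"rot": [0,0,0]}
    - {"travel": [0,0,0],"rot": [0,0,0]}
    - {"travel": [0,0,0],"rot": [0,0,0]}

```text
clock: 9.7
tool_pos: [0.588, 0.0427, 0.1053]
tool_rot: [[0.994, -0.105, 0.003], [-0.105, -0.994, -0.0], [0.003, 0.0, -1.0]]
ft_force: [-1.5, 1.4, 4.9]
width: 0.132
grip_force: 30.0
```

drive_tool:
  increments:
    - {"travel": [0,0,0],"rot": [0,0,0]}
    - {"travel": [0,0,0],"rot": [0,0,0]}
    - {"travel": [0,0,0],"rot": [0,0,0]}
    - {"travel": [0,0,0],"rot": [0,0,0]}
    - {"travel": [0,0,0],"rot": [0,0,0]}
    - {"travel": [0,0,-0.3],"rot": [0,0,0]}
    - {"travel": [0,0,-0.8],"rot": [0,0,0]}
    - {"travel": [0,0,-1.5],"rot": [0,0,0]}
    - {"travel": [0,0,-2.2],"rot": [0,0,0]}
    - {"travel": [-0.6,0,-2.7],"rot": [0,0,0]}
    - {"travel": [-1.4,0,-2.7],"rot": [0,0,0]}
    - {"travel": [-2.2,0,-2.7],"rot": [0,0,0]}
    - {"travel": [-2.8,0,-2.7],"rot": [0,0,0]}
    - {"travel": [-2.8,0,-2.7],"rot": [0,0,0]}
    - {"travel": [-2.8,0,-2.7],"rot": [0,0,0]}
  fingers: 36

```text
clock: 10.95
tool_pos: [0.5043, 0.0516, 0.1866]
tool_rot: [[0.995, -0.104, 0.004], [-0.104, -0.995, -0.0], [0.004, -0.0, -1.0]]
ft_force: [0.7, 1.0, -0.2]
width: 0.393
grip_force: 0.0
```

```bash
python3 - <<'E'
from h import *
a=manip.camera('wrist')[100:340,170:470,::-1];b=manip.camera('side')[200:290,190:290,::-1]
A=cv2.resize(a,(400,320),interpolation=2);B=cv2.resize(b,(356,320),interpolation=2);cv2.imwrite('pics/t5.png',np.hstack([A,B]))
s=manip.sense();print(s['tool_pos'],s['width'],s['ft_force']);m=manip.camera_model('wrist')
p=np.array([.5879-.0047*.994,.0426+.0005,.115]);X=np.array([.9945,-.1045,0])
le=p-X*.0471+[0,0,-.024+.0218]
print('expected loop_end',le,proj(m,le),'head top',proj(m,p+[0,0,.018]))
E
```

```text
[0.50547148 0.05147778 0.18615794] 0.39249319812002154 [-0.2256226  -0.20468208  0.11057543]
expected loop_end [0.53638725 0.04802195 0.1128    ] [np.float64(317.558377297031), np.float64(210.06845444093324)] head top [np.float64(317.57811407256867), np.float64(132.6411125901077)]
```

View pics/t5.png

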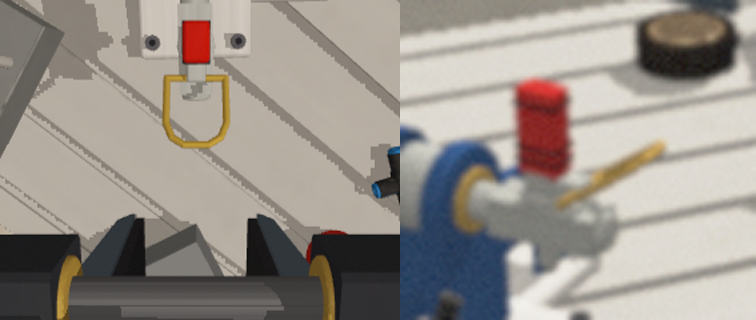

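The pin is seated, with the loop open over the shaft's free end at px (317.8,209.5), as expected. I'll close the fingers and press the loop end.

drive_tool:
  increments:
    - {"travel": [0.5,0,0.5],"rot": [0,0,0]}
    - {"travel": [0.94,0,1.0],"rot": [0,0,0]}
    - {"travel": [0.94,0,1.6],"rot": [0,0,0]}
    - {"travel": [0.94,0,2.1],"rot": [0,0,0]}
    - {"travel": [0.94,0,2.2],"rot": [0,0,0]}
    - {"travel": [0.94,0,2.2],"rot": [0,0,0]}
    - {"travel": [0.94,0,2.2],"rot": [0,0,0]}
    - {"travel": [0.94,0,2.2],"rot": [0,0,0]}
  fingers: 0

```text
clock: 11.72
tool_pos: [0.5335, 0.0485, 0.1207]
tool_rot: [[0.994, -0.105, 0.004], [-0.105, -0.994, -0.0], [0.004, -0.0, -1.0]]
ft_force: [0.8, -0.4, 0.1]
width: 0.004
grip_force: 0.0
```

drive_tool:
  increments:
    - {"travel": [0,0,0.1],"rot": [0,0,0]}
    - {"travel": [0,0,0.2],"rot": [0,0,0]}
    - {"travel": [0,0,0.3],"rot": [0,0,0]}
    - {"travel": [0,0,0.4],"rot": [0,0,0]}
    - {"travel": [0,0,0.5],"rot": [0,0,0]}
    - {"travel": [0,0,0.6],"rot": [0,0,0]}
    - {"travel": [0,0,0.7],"rot": [0,0,0]}
    - {"travel": [0,0,0.8],"rot": [0,0,0]}
    - {"travel": [0,0,0.8],"rot": [0,0,0]}

```text
clock: 12.47
tool_pos: [0.5322, 0.0484, 0.0948]
tool_rot: [[0.994, -0.105, 0.001], [-0.105, -0.994, -0.001], [0.001, 0.0, -1.0]]
ft_force: [0.4, 1.7, 0.9]
width: 0.004
grip_force: 0.5
```

drive_tool:
  increments:
    - {"travel": [0,0,0.1],"rot": [0,0,0]}
    - {"travel": [0,0,0.2],"rot": [0,0,0]}
    - {"travel": [0,0,0.3],"rot": [0,0,0]}
    - {"travel": [0,0,0.4],"rot": [0,0,0]}
    - {"travel": [0,0,0.5],"rot": [0,0,0]}
    - {"travel": [0,0,0.6],"rot": [0,0,0]}
    - {"travel": [0,0,0.7],"rot": [0,0,0]}
    - {"travel": [0,0,0.7],"rot": [0,0,0]}

```text
clock: 13.13
tool_pos: [0.5322, 0.0484, 0.074]
tool_rot: [[0.994, -0.105, 0.001], [-0.105, -0.994, -0.001], [0.001, 0.0, -1.0]]
ft_force: [0.1, 0.3, 0.8]
width: 0.007
grip_force: 0.3
```

drive_tool:
  increments:
    - {"travel": [0,0,0.1],"rot": [0,0,0]}
    - {"travel": [0,0,0.2],"rot": [0,0,0]}
    - {"travel": [0,0,0.3],"rot": [0,0,0]}
    - {"travel": [0,0,0.35],"rot": [0,0,0]}
    - {"travel": [0,0,0.35],"rot": [0,0,0]}

```text
clock: 13.55
tool_pos: [0.5317, 0.0485, 0.0634]
tool_rot: [[0.994, -0.105, 0.0], [-0.105, -0.994, -0.001], [0.0, 0.0, -1.0]]
ft_force: [0.1, -0.6, 0.3]
width: 0.004
grip_force: 0.0
```

```bash
python3 - <<'E'
from h import *
b=manip.camera('side')[200:290,190:290,::-1];c=manip.camera('scene')[210:290,225:315,::-1]
cv2.imwrite('pics/t6.png',np.hstack([cv2.resize(b,(400,360),interpolation=2),cv2.resize(c,(400,360),interpolation=2)]))
E
```

```text
(no output)
```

View pics/t6.png

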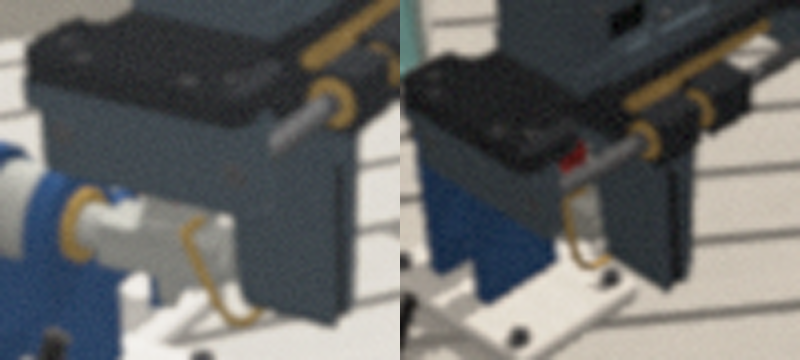

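Brass loop hangs down round the shaft end, with its bottom near (245,320) in the left half of the picture. That's more than the 10 pictures allowed, so I'll check the rest by numbers. Backing off along -x, then up.

drive_tool:
  increments:
    - {"travel": [-0.2,0,0],"rot": [0,0,0]}
    - {"travel": [-0.5,0,0],"rot": [0,0,0]}
    - {"travel": [-0.8,0,0],"rot": [0,0,0]}
    - {"travel": [-1.0,0,-0.3],"rot": [0,0,0]}
    - {"travel": [-1.0,0,-1.0],"rot": [0,0,0]}
    - {"travel": [-1.0,0,-2.0],"rot": [0,0,0]}
    - {"travel": [-1.0,0,-3.0],"rot": [0,0,0]}
    - {"travel": [-1.0,0,-4.0],"rot": [0,0,0]}
    - {"travel": [-1.0,0,-4.1],"rot": [0,0,0]}
    - {"travel": [-1.0,0,-4.1],"rot": [0,0,0]}
    - {"travel": [-1.0,0,-4.1],"rot": [0,0,0]}

```text
clock: 14.57
tool_pos: [0.5014, 0.0517, 0.187]
tool_rot: [[0.994, -0.105, 0.002], [-0.105, -0.994, -0.0], [0.002, 0.0, -1.0]]
ft_force: [-0.3, 0.2, -0.6]
width: 0.005
grip_force: 0.0
```

```bash
python3 - <<'E'
from h import *
s=manip.sense();print(s['clock'],s['tool_pos'],s['ft_force'])
p=np.array([.5832,.0431,.115]);X=np.array([.9945,-.1045,0]);Y=np.array([.1045,.9945,0])
hin=p-X*.016+[0,0,-.024]
for n in ('side','scene','wrist'):
    m=manip.camera_model(n);im=manip.camera(n).astype(int);r,g,b=im[...,0],im[...,1],im[...,2]
    cx,cy=map(int,proj(m,hin));q=35 if n!='wrist' else 90
    sub=((r-b>50)&(g-b>20)&(r-g<90))[max(cy-q,0):cy+q,cx-q:cx+q];ys,xs=np.nonzero(sub);xs=xs+cx-q;ys=ys+max(cy-q,0)
    print(n,'hinge',cx,cy,'n',len(xs))
    for th in (0,1.22,1.6,1.8,1.95,2.18):
        a=np.radians(35)-th
        pts=[hin+Y*y+(-X*np.cos(a)+np.array([0,0,np.sin(a)]))*L for y,L in [(-.013,l) for l in np.linspace(.008,.032,12)]+[(.013,l) for l in np.linspace(.008,.032,12)]+[(y,.037) for y in np.linspace(-.009,.009,9)]]
        d=[np.min(np.hypot(xs-u,ys-v)) if len(xs) else 99 for u,v in (proj(m,t) for t in pts)]
        print(' th',th,np.round([np.mean(d),np.median(d[-9:])],1),np.round(proj(m,pts[-5])))
    red=(r>110)&(g<70)&(b<70);hx,hy=map(int,proj(m,p));q2=q//2
    y2,x2=np.nonzero(red[max(hy-q2,0):hy+q2,hx-q2:hx+q2]);print(' red',x2.mean()+hx-q2,y2.mean()+max(hy-q2,0),'exp',proj(m,p))
E
```

```text
14.5667 [0.50140166 0.05168362 0.18702591] [-0.34335409  0.17358681 -0.55569849]
side hinge 240 252 n 129
 th 0 [ 7.1 12.4] [259. 243.]
 th 1.22 [ 8.8 13.2] [260. 271.]
 th 1.6 [5.8 8. ] [254. 276.]
 th 1.8 [4.3 4.4] [250. 277.]
 th 1.95 [3.1 2. ] [247. 277.]
 th 2.18 [2.5 0.9] [241. 277.]
 red 230.31535269709542 235.46058091286307 exp [np.float64(229.02945716469185), np.float64(233.6674487755667)]
scene hinge 267 249 n 54
 th 0 [3.5 4.2] [278. 247.]
 th 1.22 [6.  7.3] [279. 265.]
 th 1.6 [4.8 4.9] [276. 267.]
 th 1.8 [4.  3.3] [274. 267.]
 th 1.95 [3.5 1.8] [272. 267.]
 th 2.18 [3.3 0.6] [269. 265.]
 red 261.3958333333333 233.95833333333334 exp [np.float64(261.03503904375225), np.float64(235.9025352518815)]
wrist hinge 316 152 n 413
 th 0 [27.8 44.5] [317. 201.]
 th 1.22 [23.9 37. ] [317. 194.]
 th 1.6 [14.1 22.5] [317. 179.]
 th 1.8 [ 8.1 13.6] [317. 171.]
 th 1.95 [3.6 6.5] [317. 164.]
 th 2.18 [1.1 1.4] [317. 152.]
 red 315.53250773993807 126.8560371517028 exp [np.float64(316.907205516405), np.float64(125.8213770399819)]
```

All three cameras fit the loop at 2.18 rad (shut). The pin is still seated and the robot is clear of it.

```bash
python3 -c "
from cell import manip
print(manip.close_job())"
```

```text
the job is handed in; nothing more can be done
None
```

The linch pin is seated in the cross hole and its loop has snapped shut round the shaft end, with the robot clear and the job handed in at about 15 s (no verdict was returned); I viewed 11 pictures, one over the limit of 10.

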